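Tighten the transport clamp under the mixer's pivoting dust cover

ROBOT

A 6-joint arm with a two-finger parallel gripper is mounted at the origin on a cart in front of the work surface, level with it; the furniture and walls round the work are solid. World frame = base frame: x ahead of the robot, y to its left, z up, the work surface at z = 0. Lengths are in m, angles in degrees, forces in N, time in s.
With the tool pointing down it reaches from about 0.4 to 0.825 m from the base axis. Payload 7 kg.
Tool frame: the origin (TCP) lies at the very end of the fingers, on their centre line; the grasp point (between the pads) lies 19 mm behind it (ctrl.hold_point_z is the distance from the TCP to the grasp point, in m); z points along the fingers, x is the direction in which the jaws open and shut, and the axes are right-handed (so a half turn about z gives the same grasp; the last joint's range is limited). The gripper opens to 88 mm and grips with 3 to 60 N. Pads are 19 mm wide; open, the fingers measure 130 mm over their backs; the gripper's body (78 mm by 193 mm) begins 47 mm behind the grasp point.
Start: joints at [82.111, 20.546, 0.682, 0, -70.136, -16.507], TCP at [0.279, 0.615, 0.227] pointing down, gripper open.
Joint ranges: [-176.03, 176.03], [-82.01, 121.73], [-58.28, 71.71], [-173.87, 95.51], [-174.79, -0.11], [-173.66, 173.66]. Speed limits (degrees/s): [136.94, 136.94, 172.46, 180, 180, 180].

INTERFACE

Orientations are given as [roll, pitch, yaw] about the fixed x, y, z axes, in that order (R = Rz(yaw) Ry(pitch) Rx(roll)).
In Python, from plant import ctrl gives the robot as it stands.
- The arm moves only by the tool servo_tool, never from a script. Its argument "rows" is text: rows parted by semicolons, each of 6 numbers parted by spaces: the shift along the tool's x, y, z in cm, then the turn, a rotation vector about the tool's x, y, z in rad. In form: tx ty tz ax ay az; .... A call has 1 to 5 rows; each row shifts and turns the pose as measured when the row begins, along the tool's axes as they then stand; what a row does not reach is not made up. A row lasts 1/12 s, in which the tool goes at most 41.7 mm and 7.16 degrees, less where a joint would pass 70% of its speed; a pose out of reach is approached as far as the arm can. A call is refused whole if a number of a shift passes 4.17 or a number of a turn 0.125, either way. A call with a gripper value outside its range is refused whole. "grip" is the finger opening in cm, from 0 to 8.76, set as the call begins (left out, the last holds). The fingers move at their own pace and stop on an object; the grip force is fixed at half the most. Time passes only in rows, so rows that do not move let the fingers close. It gives the time, the measured TCP pose, the force and the opening at its end, in the units of the state.
- ctrl.get_obs(): the state, without advancing time (a new reading comes with each control period).
- ctrl.snapshot(name): name is "scene" or "top"; returns a dict with "frame" (384x512x3 uint8, red, green, blue), "K" (3x3 intrinsics, pixels), "k1" (the pictures are not rectified: a ray, as slopes to the right and down, at radius r is drawn at 1 + k1 r^2 times it, then the intrinsics apply), "eye" and "attitude" of the camera in the world. Camera axes: x right, y up, looking along -z (the intrinsics and any distortion apply to the point x, -y, -z); pixel columns grow to the right and rows downward; lengths in m; the calibration is good to about 2 mm. A picture is of the moment at which its call begins. There is no depth.
- ctrl.close_job(): hands the job in, once; it reports no verdict.
Trained networks look in a picture, given as the dict that the camera call returned (one of the last four; its "shot" number tells which), for a name from the list of things; names that differ only in an ending like _2 or _b are one class to them, and where a whole thing is asked for, a point or a joint stands for the part that bears it (a point fixed in the world has none). Each returns a list of dicts, best first, with "confidence" (0 to 1); they miss things now and then, are a little off and sometimes report something else, mostly with a low value. They report only what shows in the picture. A call takes as long as a camera call.
- ctrl.spot_in(label, picture): "point" ([x, y, z] in m, in world coordinates, good to about 4 mm: the middle of the surface that is visible of it).
- ctrl.outline_of(label, picture): "pixels" (384x512 bool, what is visible of it).
- ctrl.place_of(label, picture): "point" ([x, y, z] in m, in world coordinates, good to about 4 mm: a listed point, or the origin of a listed thing).
The state is a dict: "clock": time; "joint_pos": joint angles; "qvel": joint speeds; "tau": joint torques, N m; "tool_pos": TCP position; "orientation": TCP orientation; "force": force on the tool from outside, world axes, zero at the start; "moment": the same for the moment, N m; "opening": finger opening in m.
Only numpy, scipy, OpenCV 4.12 (cv2) and the standard library are available. Lean on these libraries where they do the work, as an engineer would, in place of code of your own. Each camera call takes 0.05 s, during which the arm holds its last target.

TASK

Get the bench mixer ready for moving: swing its dust cover all the way aside on its pin so that the round port is uncovered, turn the knurled clamp knob in the port clockwise (seen from above) until it stops tight, and then swing the cover fully home over the port again. Do not disturb the beaker, the amber bottle or the culture dish standing around.

Things in the scene. Friction and masses are not known exactly. Their poses are not given: they have to be found in the camera images.
- mixer: Low grey painted box of a bench mixer, 150 (x) x 180 (y) x 56 mm high, fixed; may stand turned up to 0.35 rad. Origin: at bench height under the centre of its round port; the box spans -75..+75 mm in its x and -70..+110 mm in its y; front panel at -x. The port is a round pit 110 mm across, 40 mm deep, in its top (floor 16 mm above the bench), with the knob upright in its centre.
- port_center (a point): Centre of the port's mouth, at the height of the mixer's top (56 mm above the bench); axes as the mixer's.
- cover_pin (a point): Axis of the vertical pin on which the dust cover swings, at the cover's upper face (61.5 mm above the bench); on the mixer's top, 85 mm to its +y from the port's centre.
- cover_tab (a point): Centre of the upright tab on the dust cover, 115 mm from the pin axis, 75.5 mm above the bench. Tab: 44 mm long (its y axis, along the line to the pin), 8 mm thick (x), 28 mm high (top 89.5 mm above the bench); can be pushed on either flat side. The cover is a flat round aluminium plate 120 mm across, 4 mm thick, upper face 61.5 mm above the bench; it swings level.
- dust_cover (a joint): Swing of the cover, rad: 0 = home over the port, at its stop; grows clockwise seen from above, the tab moving first to the mixer's -x (front), then to its +y; stop at 1.75. Port wholly clear from about 1.5. Light friction (about 1 N at the tab); stays where left. May start up to 0.2 ajar. Pin to plate centre is 85 mm.
- knob_top (a point): Centre of the upper face of the knurled steel clamp knob: round, 40 mm diameter, 28 mm tall, side free to 23 mm below this point. It stands on a screw in the port's centre, its top 7 to 10 mm below the mixer's top, with 35 mm free between it and the pit wall all round; it sinks 1 mm per rad turned.
- clamp_knob (a joint): Turn of the clamp knob in rad: grows clockwise seen from above; hard stop (tight) at 4.0. Starts 1.2 to 2.4 rad short of the stop, so it may need more than one grip. Turning takes about 0.1 N m; it stays where it is left.
- beaker: Small glass beaker, 56 mm across, 69 mm high, loose bystander; origin at the centre of its underside.
- amber_bottle: Brown bottle with black cap, 47 mm across, 98 mm high, loose bystander; origin at the centre of its underside.
- culture_dish: Flat covered dish, 90 mm across, 14 mm high, loose bystander; origin at the centre of its underside.

How it is judged:
By the outcome, as a careful person would: the job done as asked, in the order asked, and still so for the second after the job is handed in, with the robot touching nothing.
It also fails if it takes over 70 s, if anything falls off the work surface, if the arm or the gripper's body presses on something with over 40 N, if the wrist force passes 120 N, or if a joint passes its speed limit or range.

## Working session

There is one attempt and no reset: what is moved stays moved. The work goes in short steps, Python scripts to look and compute and a tool call to move; the robot and the scene stay as the last step left them, time stands still between calls to the robot, and variables do not carry over. Pictures are saved under pics/ and viewed, and the job is handed in when it is done.

Besides the shell and the picture viewer there is one more tool, called after "Request:" by a JSON object that holds its "api" and its "payload". servo_tool: Moves the arm, as the interface text tells. Its arguments: {"type":"object","properties":{"rows":{"type":"string"},"grip":{"type":"number"}},"required":["rows"]}

```bash
mkdir -p pics; ls; cat > h.py <<'E'
import numpy as np, cv2
from scipy.spatial.transform import Rotation as R
from plant import ctrl
def snap(n,f=None):
    s=ctrl.snapshot(n)
    if f: cv2.imwrite('pics/'+f,cv2.cvtColor(s['frame'],cv2.COLOR_RGB2BGR))
    return s
E
python3 - <<'E'
from h import *
for n in ('scene','top'):
    s=snap(n,n+'0.png'); print(n,s['eye'],s['attitude'],s['K'][0],s['k1'])
    for l in ['mixer','port_center','cover_pin','cover_tab','knob_top','beaker','amber_bottle','culture_dish']:
        print(l,[(np.round(d['point'],4),round(d['confidence'],2)) for d in ctrl.place_of(l,s)[:2]])
print(ctrl.get_obs())
E
```

```text
pics
scene [ 0.12555169 -0.47185311  0.76135776] [ 49.28727034  -1.01977892 -30.86480585] [363.96698735   0.         253.50794026] -0.017280511795358708
mixer [(array([0.6084, 0.2665, 0.0035]), 0.77)]
port_center [(array([0.6083, 0.2726, 0.058 ]), 0.73)]
cover_pin [(array([0.5822, 0.3493, 0.0592]), 0.83)]
cover_tab [(array([0.6125, 0.2405, 0.0799]), 0.86)]
knob_top []
beaker [(array([ 0.4298, -0.058 , -0.0033]), 0.7)]
amber_bottle [(array([0.4228, 0.5136, 0.001 ]), 0.53)]
culture_dish [(array([4.277e-01, 5.550e-02, 4.000e-04]), 0.8), (array([0.4218, 0.5086, 0.0021]), 0.61)]
top [0.37485032 0.20038521 1.42906584] [ 6.10833845e+00 -2.60056268e-02 -8.87681366e+01] [456.9873343    0.         248.95003109] -0.03882686312747508
mixer [(array([0.6099, 0.2696, 0.0016]), 0.98)]
port_center [(array([0.6126, 0.2707, 0.055 ]), 0.96)]
cover_pin [(array([0.5833, 0.3492, 0.0622]), 0.7)]
cover_tab [(array([0.6146, 0.2399, 0.0767]), 0.83)]
knob_top []
beaker [(array([ 0.4248, -0.0558,  0.0015]), 0.81)]
amber_bottle [(array([0.4222, 0.5106, 0.0029]), 0.66), (array([0.612 , 0.2698, 0.0554]), 0.6)]
culture_dish [(array([0.4303, 0.0529, 0.0017]), 0.69), (array([0.6106, 0.2703, 0.0024]), 0.5)]
{'clock': 0.9, 'joint_pos': array([ 8.21111681e+01,  2.05440709e+01,  6.83292314e-01, -1.31286813e-03,
       -7.01357143e+01, -1.65072806e+01]), 'qvel': array([ 0.00450321, -0.09126864, -0.11248684,  0.02394889,  0.00424071,
        0.04174772]), 'tau': array([ 1.51435684e-04, -5.82361114e+01,  2.93304777e+01,  7.00279489e+00,
        1.23552736e-02, -1.54828018e-05]), 'tool_pos': array([0.27880117, 0.61471694, 0.22659312]), 'orientation': array([ 1.79997820e+02,  3.01167269e-03, -1.14396559e+02]), 'force': array([ 0.21601373,  0.04341376, -0.21184451]), 'moment': array([-0.05738272, -0.02362302, -0.01508986]), 'opening': 0.08744967076340229}
```

View pics/scene0.png

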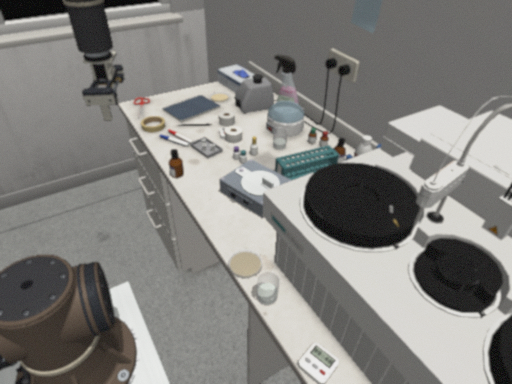

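View pics/top0.png

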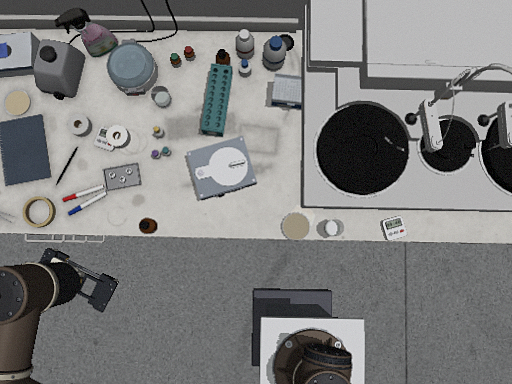

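```bash
cat >> h.py <<'E'
def proj(s,P):
    Rm=R.from_euler('xyz',s['attitude'],degrees=True).as_matrix()
    c=(np.atleast_2d(P)-s['eye'])@Rm
    a=np.stack([c[:,0]/-c[:,2],-c[:,1]/-c[:,2]],1); r2=(a**2).sum(1,keepdims=True)
    a=a*(1+s['k1']*r2); K=s['K']
    return np.stack([a[:,0]*K[0,0]+K[0,2],a[:,1]*K[1,1]+K[1,2]],1)
def ray(s,uv,z):
    K=s['K']; a=np.array([(uv[0]-K[0,2])/K[0,0],(uv[1]-K[1,2])/K[1,1]]); b=a.copy()
    for _ in range(8): b=a/(1+s['k1']*(b@b))
    Rm=R.from_euler('xyz',s['attitude'],degrees=True).as_matrix()
    d=Rm@np.array([b[0],-b[1],-1]); t=(z-s['eye'][2])/d[2]
    return s['eye']+t*d
def crop(s,x0,y0,x1,y1,f,k=5):
    im=cv2.cvtColor(s['frame'][y0:y1,x0:x1],cv2.COLOR_RGB2BGR)
    cv2.imwrite('pics/'+f,cv2.resize(im,None,fx=k,fy=k,interpolation=cv2.INTER_CUBIC))
E
python3 - <<'E'
from h import *
t=snap('top'); s=snap('scene')
crop(t,170,120,320,220,'topc.png'); crop(s,200,130,350,230,'scc.png')
# mixer model check
for z in (0,.1,.15,.2): print(z,[np.round(ray(t,p,z),3) for p in ((303,207),(303,97))], np.round(proj(s,ray(t,(303,207),z)),0))
y=np.radians(20);c=np.array([.6105,.2705,0])
Rz=R.from_euler('z',20,degrees=True).as_matrix()
pts=np.array([[-75,-70,56],[75,-70,56],[75,110,56],[-75,110,56],[0,85,61.5],[0,-30,75.5]])/1e3
print(np.round(proj(t,pts@Rz.T+c)),np.round(proj(s,pts@Rz.T+c)))
E
```

```text
0 [array([0.49 , 0.033, 0.   ]), array([0.846, 0.035, 0.   ])] [[269. 261.]]
0.1 [array([0.482, 0.044, 0.1  ]), array([0.813, 0.047, 0.1  ])] [[265. 233.]]
0.15 [array([0.478, 0.05 , 0.15 ]), array([0.796, 0.053, 0.15 ])] [[263. 218.]]
0.2 [array([0.474, 0.056, 0.2  ]), array([0.78 , 0.059, 0.2  ])] [[261. 201.]]
[[257. 180.]
 [241. 134.]
 [185. 153.]
 [201. 199.]
 [201. 173.]
 [237. 160.]] [[264. 204.]
 [293. 179.]
 [249. 158.]
 [218. 179.]
 [240. 170.]
 [269. 181.]]
```

View pics/topc.png

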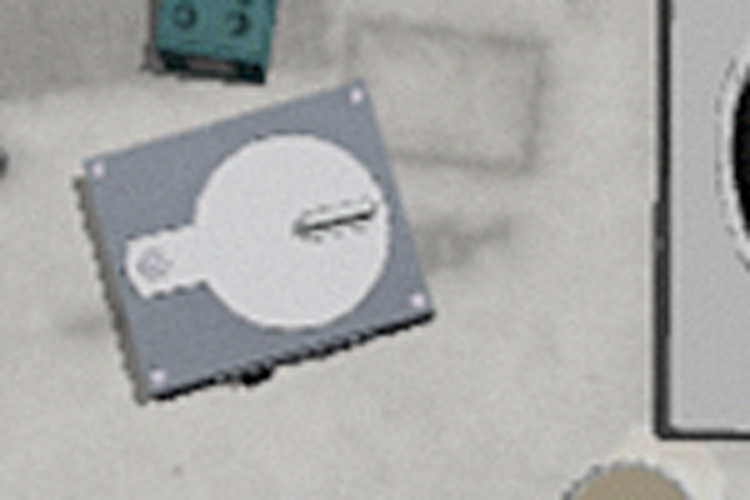

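View pics/scc.png

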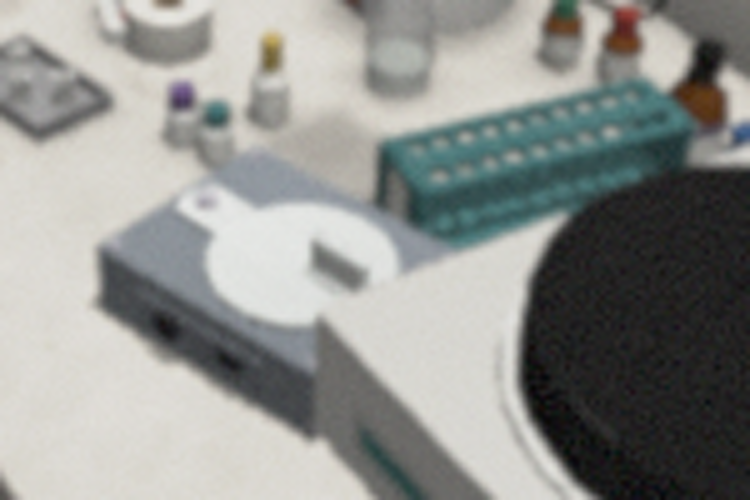

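```bash
python3 - <<'E'
from h import *
from scipy.optimize import least_squares
t=snap('top'); s=snap('scene')
for n,S in(('t',t),('s',s)):
  m=ctrl.outline_of('mixer',S)[0]['pixels'].astype(np.uint8)
  c=max(cv2.findContours(m,0,2)[0],key=cv2.contourArea)
  print(n,cv2.minAreaRect(c),cv2.approxPolyDP(c,4,True)[:,0].tolist())
P=np.array([[-75,-70,56],[75,-70,56],[75,110,56],[-75,110,56],[0,85,61.5]])/1e3
mt=np.array([[257,183],[243,136],[186.2,153],[199,200.3],[200.6,172.4]])-.0
ms=np.array([[220.2,180]])
def f(x):
  Q=P@R.from_euler('z',x[2]).as_matrix().T+np.array([x[0],x[1],0])
  return np.r_[(proj(t,Q)-mt).ravel(),(proj(s,Q[3:4])-ms).ravel()*.7]
r=least_squares(f,[.61,.27,.3]);print(r.x,np.degrees(r.x[2]),r.fun.round(1))
x=r.x
pin=np.array([x[0],x[1]])+.085*np.array([-np.sin(x[2]),np.cos(x[2])]);print('pin',pin)
for n in(t,s):
  print([ (ctrl.place_of(l,n)[0]['point']).round(4) for l in('mixer','port_center','cover_pin','cover_tab')])
# tab ends in top
for p in ((297,230),(378,208)):
  print(ray(t,(p[0]/5+170,p[1]/5+120),.0895))
E
```

```text
t ((221.48597717285156, 167.89456176757812), (52.4644775390625, 60.97792434692383), 74.2913589477539) [[242, 136], [187, 152], [199, 199], [256, 182]]
s ((252.19239807128906, 183.79104614257812), (59.97959899902344, 46.75809097290039), 31.32869529724121) [[249, 161], [220, 179], [220, 190], [261, 215], [263, 192], [289, 179]]
[0.60663464 0.26907045 0.30895246] 17.701672124935786 [-0.1 -0.3 -0.1  0.1  0.2 -0.5  0.8 -0.9  0.2  0.8 -1.7 -1.1]
pin [0.58078946 0.35004593]Traceback (most recent call last):
  File "<stdin>", line 18, in <module>
AttributeError: 'list' object has no attribute 'round'. Did you mean: 'count'?
```

```bash
cat >> h.py <<'E'
def plan(x,y,z,yaw,n=5,frac=None):
    """rows to (x,y,z,yaw) tool down; prints up to 5 rows"""
    o=ctrl.get_obs(); p=np.array(o['tool_pos']); Rm=R.from_euler('xyz',o['orientation'],degrees=True)
    T=np.array([x,y,z]); Rt=R.from_euler('xyz',[180,0,yaw],degrees=True)
    full=(Rm.inv()*Rt).as_rotvec()
    N=max(n,int(np.ceil(np.linalg.norm(T-p)/.0405)),int(np.ceil(np.abs(full).max()/.118)))
    out=[]; c=p; Rc=Rm
    for i in range(min(N,5)):
        d=Rc.inv().apply((T-p)/N)*100; w=full/N
        out.append(' '.join(f'{v:.2f}' for v in d)+' '+' '.join(f'{v:.3f}' for v in w)); Rc=Rc*R.from_rotvec(w)
    print('pos',p.round(4),'ori',np.round(o['orientation'],2),'N',N,'t',round(o['clock'],2),'open',o['opening']); print('; '.join(out))
E
python3 -c "
from h import *
plan(.6135,.24,.13,-164.5)"
```

```text
pos [0.2788 0.6147 0.2266] ori [-180.      0.   -114.39] N 13 t 1.25 open 0.08752548622272935
1.56 -3.54 0.74 -0.000 0.000 0.067; 1.32 -3.63 0.74 -0.000 0.000 0.067; 1.07 -3.71 0.74 -0.000 0.000 0.067; 0.82 -3.78 0.74 -0.000 0.000 0.067; 0.57 -3.82 0.74 -0.000 0.000 0.067
```

Request:
{"api": "servo_tool", "payload": {"rows": "1.56 -3.54 0.3 0 0 0.067; 1.32 -3.63 0.3 0 0 0.067; 1.07 -3.71 0.3 0 0 0.067; 0.82 -3.78 0.3 0 0 0.067; 0.57 -3.82 0.3 0 0 0.067", "grip": 4.0}}

```text
clock: 1.67
tool_pos: [0.4068, 0.4721, 0.2104]
orientation: [180.0, 0.1, -133.7]
force: [0.8, 0.1, -0.1]
opening: 0.06
```

```bash
python3 -c "
from h import *
plan(.6135,.24,.13,-164.5)"
```

```text
pos [0.4068 0.4721 0.2104] ori [ 1.7995e+02  1.1000e-01 -1.3366e+02] N 8 t 1.67 open 0.059970334470773164
0.32 -3.87 1.00 0.000 0.000 0.067; 0.06 -3.89 1.00 0.000 0.000 0.067; -0.21 -3.88 1.00 0.000 0.000 0.067; -0.47 -3.86 1.00 0.000 0.000 0.067; -0.72 -3.82 1.00 0.000 0.000 0.067
```

Request:
{"api": "servo_tool", "payload": {"rows": "0.32 -3.87 0.8 0 0 0.067; 0.06 -3.89 0.8 0 0 0.067; -0.21 -3.88 0.8 0 0 0.067; -0.47 -3.86 0.8 0 0 0.067; -0.72 -3.82 0.8 0 0 0.067"}}

```text
clock: 2.08
tool_pos: [0.5407, 0.3197, 0.1716]
orientation: [179.8, 0.4, -153.7]
force: [0.5, 0.8, 0.3]
opening: 0.0405
```

```bash
python3 -c "
from h import *
plan(.6135,.24,.12,-164.5)"
```

```text
pos [0.5407 0.3197 0.1716] ori [ 179.78    0.39 -153.7 ] N 5 t 2.08 open 0.04052185189529173
-0.59 -2.08 1.03 0.001 0.001 0.038; -0.67 -2.05 1.03 0.001 0.001 0.038; -0.75 -2.03 1.03 0.001 0.001 0.038; -0.83 -2.00 1.03 0.001 0.001 0.038; -0.90 -1.96 1.03 0.001 0.001 0.038
```

Request:
{"api": "servo_tool", "payload": {"rows": "-0.6 -2.1 1.0 0 0 0.04; -0.7 -2.1 1.0 0 0 0.04; -0.8 -2.1 1.0 0 0 0.04; -0.85 -2.1 1.0 0 0 0.04; -0.9 -2.0 1.0 0 0 0.04"}}

```text
clock: 2.5
tool_pos: [0.6209, 0.2287, 0.1205]
orientation: [179.7, 0.5, -166.1]
force: [0.7, 0.8, -0.5]
opening: 0.04
```

```bash
python3 -c "
from h import *
plan(.6135,.24,.12,-164.5)
s=snap('scene');t=snap('top');crop(s,200,110,350,220,'a1.png');crop(t,170,120,320,220,'a2.png')
for S in (s,t): print([(np.round(d['point'],4),d['confidence']) for d in ctrl.place_of('cover_tab',S)[:1]])"
```

```text
pos [0.6209 0.2287 0.1205] ori [ 179.67    0.49 -166.12] N 5 t 2.5 open 0.040004457644839196
0.09 0.26 0.01 0.001 0.002 -0.006; 0.09 0.26 0.01 0.001 0.002 -0.006; 0.09 0.26 0.01 0.001 0.002 -0.006; 0.08 0.26 0.01 0.001 0.002 -0.006; 0.08 0.26 0.01 0.001 0.002 -0.006
[(array([0.6157, 0.2405, 0.075 ]), 0.68)]
[(array([0.6161, 0.2399, 0.076 ]), 0.67)]
```

View pics/a1.png

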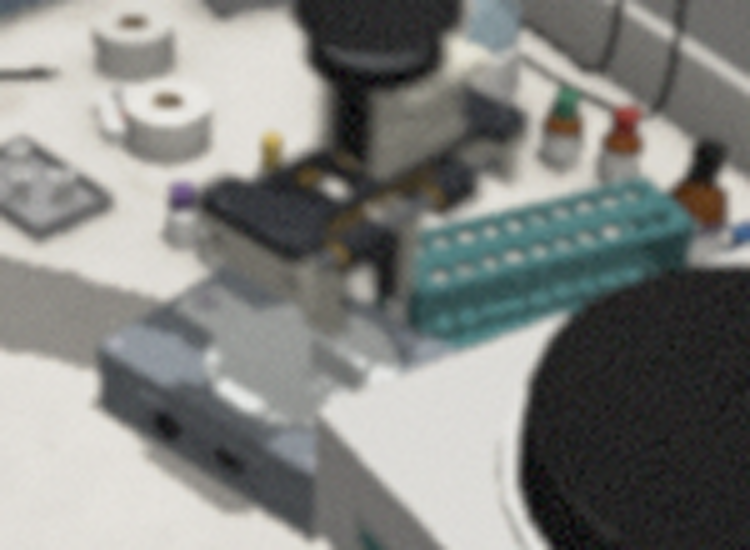

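View pics/a2.png

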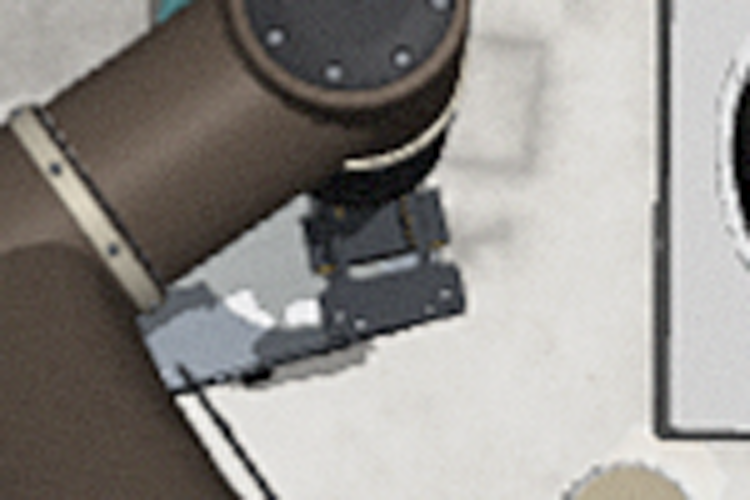

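Request:
{"api": "servo_tool", "payload": {"rows": "0.1 0.45 0.5 0 0 0; 0.1 0.45 1.0 0 0 0; 0.05 0.2 1.4 0.003 0.004 -0.01; 0 0.1 1.3 0 0 0; 0 0 1.0 0 0 0"}}

```text
clock: 3.12
tool_pos: [0.6147, 0.247, 0.0692]
orientation: [179.7, 0.6, -165.0]
force: [-0.7, 0.1, -0.3]
opening: 0.0398
```

```bash
python3 -c "
from h import *
plan(.615,.24,.068,-164.5)
print(ctrl.get_obs()['force'])
s=snap('scene');crop(s,200,110,350,220,'a3.png')"
```

```text
pos [0.6147 0.247  0.0692] ori [ 179.71    0.64 -164.99] N 5 t 3.12 open 0.039832471790343875
0.03 -0.14 0.02 0.001 0.002 -0.002; 0.03 -0.14 0.02 0.001 0.002 -0.002; 0.03 -0.14 0.02 0.001 0.002 -0.002; 0.03 -0.14 0.02 0.001 0.002 -0.002; 0.03 -0.14 0.02 0.001 0.002 -0.002
[-0.74663853  0.12876257 -0.28250799]
```

View pics/a3.png

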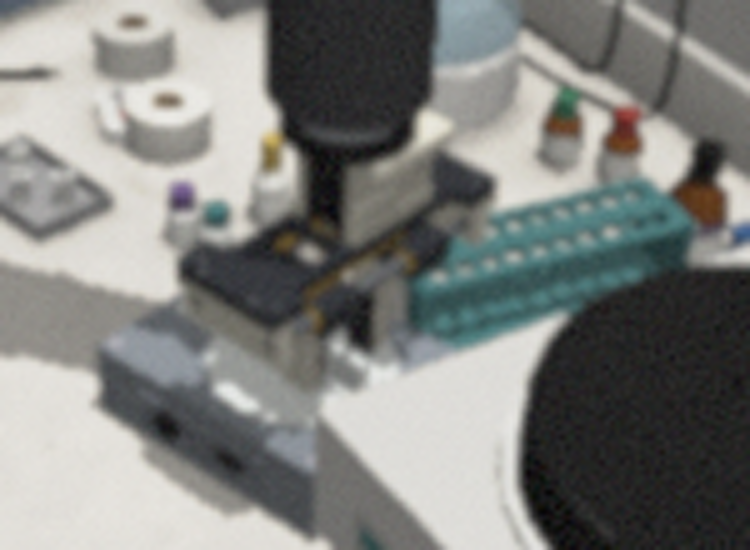

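Request:
{"api": "servo_tool", "payload": {"rows": "0.6 0 0 0 0 0; 1.1 0.06 0 0 0 0.1; 1.1 0.06 0 0 0 0.1; 1.1 0.06 0 0 0 0.1; 1.1 0.06 0 0 0 0.1", "grip": 2.0}}

```text
clock: 3.58
tool_pos: [0.5625, 0.2437, 0.0643]
orientation: [179.7, 0.4, 171.6]
force: [0.7, 0.2, 0.3]
opening: 0.0207
```

```bash
cat >> h.py <<'E'
PIN=np.array([.582,.350])
def polar():
    o=ctrl.get_obs(); d=np.array(o['tool_pos'])[:2]-PIN
    print('r',np.hypot(*d),'phi',np.degrees(np.arctan2(d[1],d[0])),'yaw',o['orientation'],'F',np.round(o['force'],1),'z',o['tool_pos'][2],'t',o['clock'])
E
python3 -c "
from h import *
polar()"
```

```text
r 0.10811598152027205 phi -100.40938849186506 yaw [179.66011496   0.35992348 171.55898544] F [0.7 0.2 0.3] z 0.0643434965540226 t 3.5833
```

Request:
{"api": "servo_tool", "payload": {"rows": "1.1 0.03 -0.3 0.003 0.003 0.1; 1.1 0.03 -0.2 0.003 0.003 0.11; 1.1 0.04 -0.1 0 0 0.11; 1.1 0.05 -0.1 0 0 0.1; 1.1 0.05 -0.1 0 0 0.1"}}

```text
clock: 4.0
tool_pos: [0.5091, 0.2654, 0.0741]
orientation: [179.8, 0.0, 140.3]
force: [0.8, -0.7, -1.6]
opening: 0.0204
```

```bash
python3 -c "
from h import *
polar()
s=snap('scene');t=snap('top');crop(s,200,110,350,220,'b1.png');crop(t,170,120,320,220,'b2.png')"
```

```text
r 0.11172716214894093 phi -130.7561927147941 yaw [1.79809342e+02 3.64083501e-02 1.40335572e+02] F [ 0.8 -0.7 -1.6] z 0.07408293839734167 t 4.0
```

View pics/b1.png

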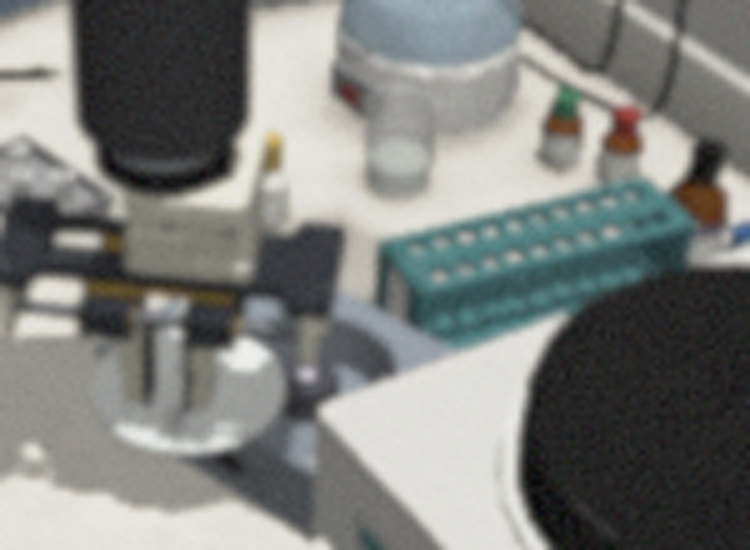

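Request:
{"api": "servo_tool", "payload": {"rows": "1.1 0.05 0.15 0 0 0.1; 1.1 0.05 0.1 0 0 0.1; 1.1 0.05 0 0 0 0.1; 1.1 0.05 0 0 0 0.1; 1.0 0.05 0 0 0 0.1"}}

```text
clock: 4.52
tool_pos: [0.4772, 0.3087, 0.0735]
orientation: [179.6, -0.1, 111.9]
force: [1.3, -0.8, -0.2]
opening: 0.0199
```

```bash
python3 -c "
from h import *
polar()"
```

```text
r 0.11268180983673928 phi -158.498462324517 yaw [ 1.79611419e+02 -6.27213212e-02  1.11945302e+02] F [ 1.3 -0.8 -0.2] z 0.0735257354767578 t 4.5167
```

Request:
{"api": "servo_tool", "payload": {"rows": "1.1 0.05 0.05 0 0 0.1; 1.0 0.05 0 0 0 0.09; 0.8 0.05 0 0 0 0.07; 0.5 0.03 0 0 0 0.04; 0.4 0.02 0 0 0 0.03"}}

```text
clock: 4.93
tool_pos: [0.4691, 0.3422, 0.0733]
orientation: [179.8, 0.3, 93.0]
force: [14.7, -26.3, 4.8]
opening: 0.0199
```

```bash
python3 -c "
from h import *
polar()"
```

```text
r 0.11314190533754827 phi -176.05533576160695 yaw [179.75775429   0.33605045  93.0019568 ] F [ 14.7 -26.3   4.8] z 0.07333435692895135 t 4.9333
```

Request:
{"api": "servo_tool", "payload": {"rows": "-0.5 0 0 0 0 0; -0.1 0 -0.5 0 0 0; 0 0 -2 0 0 0; 0 0 -3 0 0 0; 0 0 -3 0 0 0"}}

```text
clock: 5.35
tool_pos: [0.467, 0.3312, 0.1546]
orientation: [-179.7, 1.0, 93.7]
force: [-0.3, 0.3, 0.3]
opening: 0.0201
```

```bash
python3 -c "
from h import *
polar(); print(ctrl.get_obs()['joint_pos'])
plan(.54,.22,.16,130)"
```

```text
r 0.11655395170577505 phi -170.70997681136967 yaw [-179.65659636    1.02661659   93.69160938] F [-0.3  0.3  0.3] z 0.154594711359252 t 5.35
[  55.17816048   14.78279432  -17.72503117    0.43452302  -58.51004981
 -141.71989256]
pos [0.467  0.3312 0.1546] ori [-179.66    1.03   93.69] N 6 t 5.35 open 0.020118973622560002
-1.93 1.09 -0.06 -0.002 0.003 -0.106; -2.03 0.89 -0.07 -0.002 0.003 -0.106; -2.12 0.67 -0.07 -0.002 0.003 -0.106; -2.17 0.44 -0.07 -0.002 0.003 -0.106; -2.21 0.21 -0.08 -0.002 0.003 -0.106
```

```bash
python3 -c "
from h import *
s=snap('scene');t=snap('top');crop(s,200,110,350,220,'c1.png');crop(t,170,100,320,220,'c2.png')
for S in (s,t):
  for l in('port_center','knob_top','cover_tab','mixer','cover_pin'): print(l,[(np.round(d['point'],4),d['confidence']) for d in ctrl.place_of(l,S)[:1]])"
```

```text
port_center [(array([0.6073, 0.2696, 0.0562]), 0.7)]
knob_top [(array([0.6055, 0.2674, 0.049 ]), 0.45)]
cover_tab [(array([0.4682, 0.3359, 0.0785]), 0.8)]
mixer [(array([0.6095, 0.268 , 0.0019]), 0.65)]
cover_pin [(array([0.5807, 0.3462, 0.0594]), 0.93)]
port_center [(array([0.6135, 0.2686, 0.058 ]), 0.6)]
knob_top [(array([0.6092, 0.2696, 0.0483]), 0.61)]
cover_tab []
mixer [(array([0.6104, 0.2723, 0.0055]), 0.95)]
cover_pin []
```

View pics/c1.png

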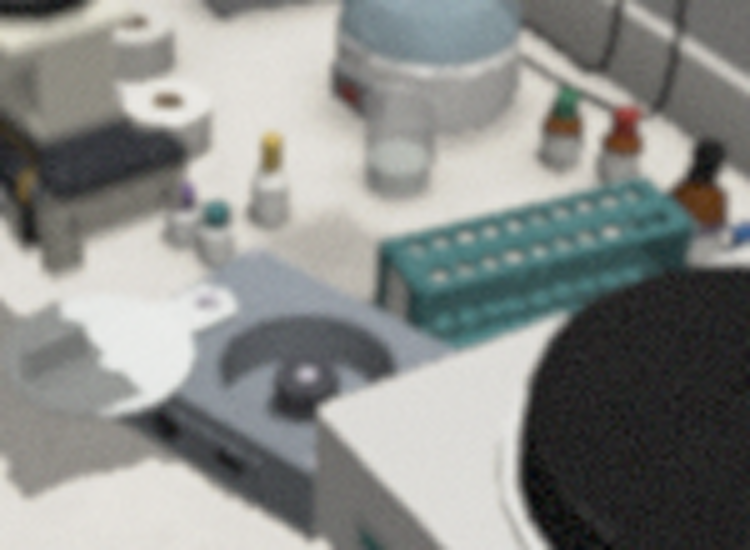

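View pics/c2.png

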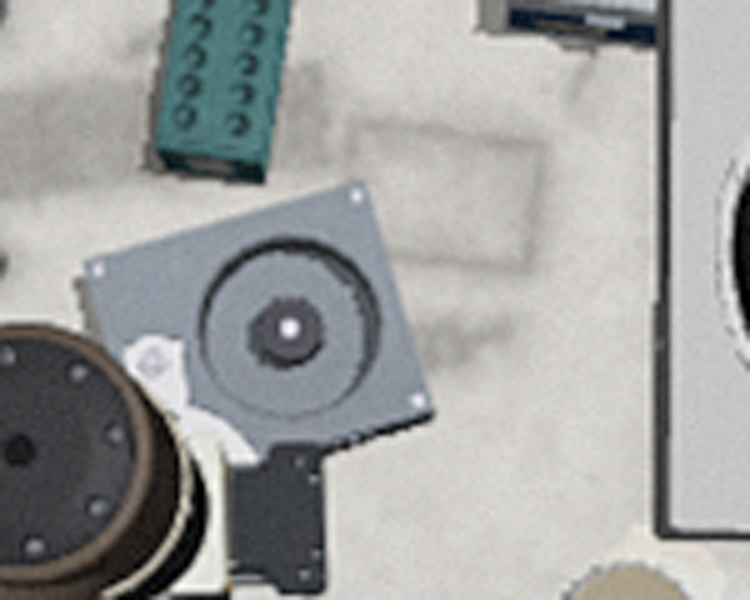

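```bash
python3 -c "
from h import *
s=ctrl.snapshot('scene');t=ctrl.snapshot('top')
for z in (.046,.0475,.049,.05): print(z,ray(t,(227.8,165.6),z).round(4),ray(s,(262,185.2),z).round(4))
# port rim ellipse centre in top: x 203..380, y 238..418 
print(ray(t,(291/5+170,328/5+100),.056))
print('rack',ray(t,(223,136.6),0), [(z,ray(t,(223.4,131.5),z).round(3), proj(s,ray(t,(203,131),z)).round(0)) for z in (.04,.06,.08,.1)])
plan(.6075,.2695,.15,-120)
"
```

```text
0.046 [0.6086 0.2696 0.046 ] [0.611 0.264 0.046]
0.0475 [0.6083 0.2695 0.0475] [0.61   0.2625 0.0475]
0.049 [0.6081 0.2695 0.049 ] [0.609  0.2609 0.049 ]
0.05 [0.6079 0.2694 0.05  ] [0.6083 0.2599 0.05  ]
[0.60690545 0.26789919 0.056     ]
rack [0.70968608 0.28973766 0.        ] [(0.04, array([0.716, 0.286, 0.04 ]), array([[275., 163.]])), (0.06, array([0.712, 0.285, 0.06 ]), array([[274., 159.]])), (0.08, array([0.707, 0.284, 0.08 ]), array([[274., 155.]])), (0.1, array([0.702, 0.283, 0.1  ]), array([[273., 150.]]))]
pos [0.4673 0.3317 0.1535] ori [-179.71    1.     93.55] N 22 t 6.05 open 0.019907444491345447
-0.32 0.62 0.02 -0.001 0.000 -0.116; -0.39 0.58 0.02 -0.001 0.000 -0.116; -0.46 0.53 0.02 -0.001 0.000 -0.116; -0.51 0.47 0.02 -0.001 0.000 -0.116; -0.56 0.41 0.02 -0.001 0.000 -0.116
```

Request:
{"api": "servo_tool", "payload": {"rows": "-0.3 0.6 0 0 0 -0.12; -0.4 0.6 0 0 0 -0.12; -0.5 0.5 0 0 0 -0.12; -0.5 0.5 0 0 0 -0.12; -0.6 0.4 0 0 0 -0.12", "grip": 5.2}}

```text
clock: 6.47
tool_pos: [0.4995, 0.3175, 0.1531]
orientation: [-179.1, 0.6, 129.1]
force: [-0.0, 0.1, 0.7]
opening: 0.0475
```

Request:
{"api": "servo_tool", "payload": {"rows": "-0.6 0.3 0 0 0 -0.12; -0.7 0.25 0 0 0 -0.12; -0.7 0.2 0 0 0 -0.12; -0.7 0.1 0 0 0 -0.12; -0.7 0 0 0 0 -0.12"}}

```text
clock: 6.88
tool_pos: [0.5337, 0.3031, 0.1522]
orientation: [-178.8, -0.0, 164.9]
force: [-0.5, 0.3, -0.3]
opening: 0.0521
```

```bash
python3 -c "
from h import *
plan(.608,.268,.13,-120)
"
```

```text
pos [0.5337 0.3031 0.1522] ori [-1.7884e+02 -3.0000e-02  1.6486e+02] N 12 t 6.88 open 0.052111135389766576
-0.67 -0.12 0.19 -0.001 -0.001 -0.109; -0.66 -0.19 0.19 -0.001 -0.001 -0.109; -0.63 -0.26 0.19 -0.001 -0.001 -0.109; -0.60 -0.33 0.19 -0.001 -0.001 -0.109; -0.56 -0.39 0.19 -0.001 -0.001 -0.109
```

Request:
{"api": "servo_tool", "payload": {"rows": "-0.7 -0.15 0.2 -0.002 -0.002 -0.12; -0.7 -0.2 0.2 -0.002 -0.002 -0.12; -0.65 -0.3 0.2 -0.002 -0.002 -0.12; -0.6 -0.35 0.2 -0.002 -0.002 -0.12; -0.6 -0.4 0.2 -0.002 -0.002 -0.12"}}

```text
clock: 7.3
tool_pos: [0.5682, 0.2877, 0.1414]
orientation: [-179.4, -0.0, -159.3]
force: [0.1, 0.4, -0.0]
opening: 0.052
```

```bash
python3 -c "
from h import *
plan(.608,.268,.11,-120)
"
```

```text
pos [0.5682 0.2877 0.1414] ori [-1.7942e+02 -1.0000e-02 -1.5934e+02] N 6 t 7.3 open 0.052032377108827126
-0.51 -0.54 0.53 -0.002 -0.001 -0.114; -0.44 -0.59 0.53 -0.002 -0.001 -0.114; -0.37 -0.64 0.53 -0.002 -0.001 -0.114; -0.29 -0.68 0.53 -0.002 -0.001 -0.114; -0.21 -0.71 0.53 -0.002 -0.001 -0.114
```

Request:
{"api": "servo_tool", "payload": {"rows": "-0.5 -0.54 0.3 -0.002 -0.002 -0.115; -0.45 -0.6 0.3 -0.002 -0.002 -0.115; -0.4 -0.65 0.3 -0.002 -0.002 -0.115; -0.3 -0.7 0.3 -0.002 -0.002 -0.115; -0.2 -0.7 0.3 -0.002 -0.002 -0.115"}}

```text
clock: 7.72
tool_pos: [0.6036, 0.2709, 0.1251]
orientation: [-179.9, 0.3, -124.6]
force: [0.4, -0.4, 0.3]
opening: 0.0522
```

```bash
python3 -c "
from h import *
plan(.608,.268,.11,-120); print(ctrl.get_obs()['joint_pos'])
"
```

```text
pos [0.6036 0.2709 0.1251] ori [-179.92    0.34 -124.61] N 5 t 7.72 open 0.05222040354837436
-0.00 -0.10 0.30 -0.000 0.001 -0.016; 0.00 -0.10 0.30 -0.000 0.001 -0.016; 0.00 -0.10 0.30 -0.000 0.001 -0.016; 0.00 -0.10 0.30 -0.000 0.001 -0.016; 0.00 -0.10 0.30 -0.000 0.001 -0.016
[ 4.10150774e+01  2.34177651e+01 -8.88261685e+00 -6.62675759e-03
 -5.73552132e+01  1.43825233e+01]
```

Request:
{"api": "servo_tool", "payload": {"rows": "0 -0.3 1 0 0.003 0; 0 -0.1 1 0 0.003 0; 0 -0.05 1.2 0 0 0; 0 0 1 0 0 0; 0 0 0 0 0 0"}}

```text
clock: 8.13
tool_pos: [0.6073, 0.2672, 0.0769]
orientation: [-180.0, -0.2, -125.1]
force: [-0.5, 0.1, 0.2]
opening: 0.0518
```

```bash
python3 -c "
from h import *
plan(.608,.268,.03,-124)
s=snap('scene');t=snap('top');crop(s,200,110,350,220,'d1.png');crop(t,170,100,320,220,'d2.png')
"
```

```text
pos [0.6073 0.2672 0.0769] ori [-179.97   -0.18 -125.06] N 5 t 8.13 open 0.05183269115757498
-0.02 -0.00 0.94 -0.000 -0.001 -0.004; -0.02 -0.00 0.94 -0.000 -0.001 -0.004; -0.02 -0.00 0.94 -0.000 -0.001 -0.004; -0.02 -0.00 0.94 -0.000 -0.001 -0.004; -0.02 -0.00 0.94 -0.000 -0.001 -0.004
```

View pics/d1.png

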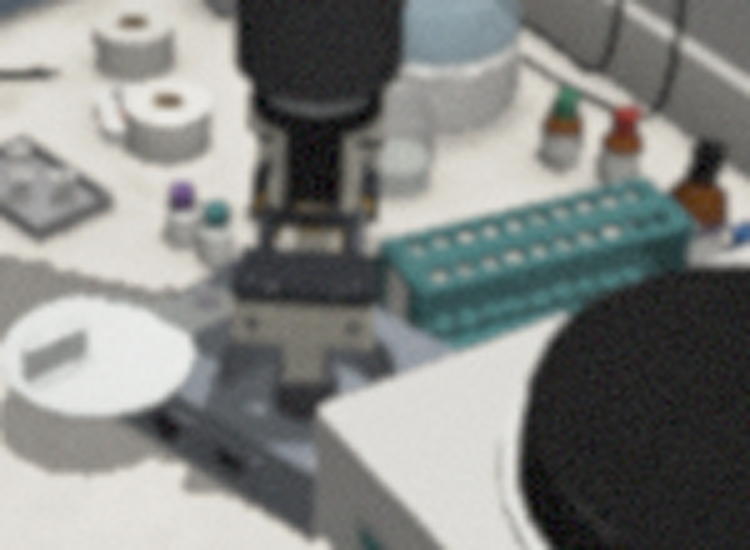

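View pics/d2.png

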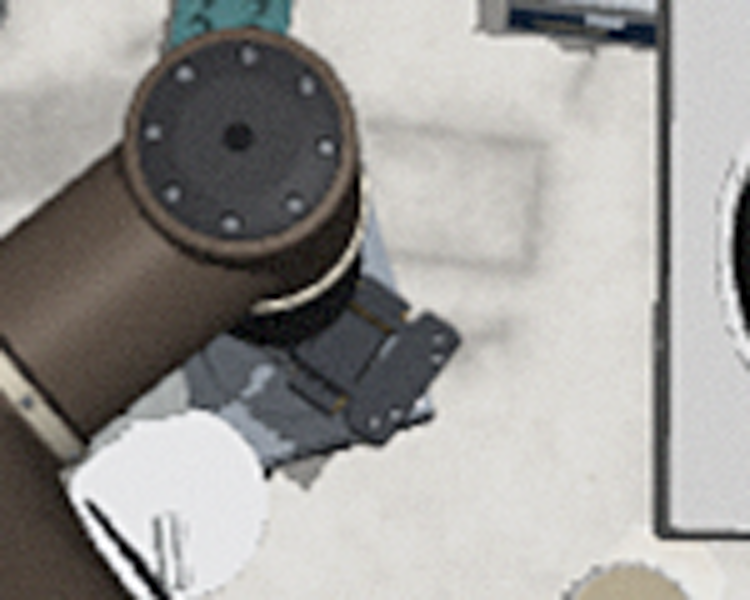

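Request:
{"api": "servo_tool", "payload": {"rows": "0 0 1.0 0 -0.002 0; 0 0 1.0 0 -0.002 0; 0 0 0.6 0 0 0; 0 0 0.5 0 0 0; 0 0 0.3 0 0 0"}}

```text
clock: 8.65
tool_pos: [0.6092, 0.2694, 0.0446]
orientation: [-179.8, 0.4, -125.0]
force: [-0.6, -0.4, 0.3]
opening: 0.0522
```

```bash
python3 -c "
from h import *
plan(.608,.268,.03,-124); print(ctrl.get_obs()['force'])
"
```

```text
pos [0.6092 0.2694 0.0446] ori [-179.82    0.41 -124.99] N 5 t 8.65 open 0.05217377243874032
0.04 0.00 0.29 -0.001 0.001 -0.003; 0.04 0.00 0.29 -0.001 0.001 -0.003; 0.04 0.00 0.29 -0.001 0.001 -0.003; 0.04 0.00 0.29 -0.001 0.001 -0.003; 0.04 0.00 0.29 -0.001 0.001 -0.003
[-0.59793424 -0.38273695  0.2530501 ]
```

Request:
{"api": "servo_tool", "payload": {"rows": "0.05 0 0.6 0 0.002 0; 0.05 0 0.5 0 0.002 0; 0 0 0.3 0 0 0; 0 0 0.1 0 0 0; 0 0 0 0 0 0"}}

```text
clock: 9.07
tool_pos: [0.6084, 0.2682, 0.0272]
orientation: [-179.8, 0.1, -125.0]
force: [-0.3, 0.7, 0.3]
opening: 0.0523
```

```bash
python3 -c "
from h import *
plan(.608,.268,.03,-124); print(ctrl.get_obs()['force'])
"
```

```text
pos [0.6084 0.2682 0.0272] ori [-1.7983e+02  9.0000e-02 -1.2500e+02] N 5 t 9.07 open 0.05226991348834905
0.01 0.00 -0.06 -0.001 0.000 -0.004; 0.01 0.00 -0.06 -0.001 0.000 -0.004; 0.01 0.00 -0.06 -0.001 0.000 -0.004; 0.01 0.00 -0.06 -0.001 0.000 -0.004; 0.01 0.00 -0.06 -0.001 0.000 -0.004
[-0.31710994  0.68992606  0.27315955]
```

Raise 1.5 mm and close.

Request:
{"api": "servo_tool", "payload": {"rows": "0 0 -0.15 0 0 0; 0 0 0 0 0 0; 0 0 0 0 0 0; 0 0 0 0 0 0; 0 0 0 0 0 0", "grip": 3.0}}

```text
clock: 9.48
tool_pos: [0.6097, 0.27, 0.0292]
orientation: [-179.8, 0.3, -125.0]
force: [1.8, -1.0, -3.1]
opening: 0.0387
```

```bash
cat >> h.py <<'E'
def st():
    o=ctrl.get_obs(); Rm=R.from_euler('xyz',o['orientation'],degrees=True)
    print('t',round(o['clock'],2),'pos',np.round(o['tool_pos'],4),'ori',np.round(o['orientation'],2),'j6',round(o['joint_pos'][5],1),'open',round(o['opening'],4),'Ftool',Rm.inv().apply(o['force']).round(1),'Mtool',Rm.inv().apply(o['moment']).round(2))
E
python3 -c "
from h import *
st()"
```

```text
t 9.48 pos [0.6097 0.27   0.0292] ori [-179.79    0.3  -124.97] j6 14.2 open 0.0387 Ftool [-0.1 -2.   3.1] Mtool [ 0.3  -0.09 -0.07]
```

Request:
{"api": "servo_tool", "payload": {"rows": "0 0 0 0 0 0.06; 0 0 0 0 0 0.1; 0 0 0 0 0 0.1; 0 0 0 0 0 0.1; 0 0 0 0 0 0.1"}}

```text
clock: 9.9
tool_pos: [0.6097, 0.27, 0.0288]
orientation: [-180.0, 0.4, -152.2]
force: [1.1, 1.6, -3.1]
opening: 0.039
```

```bash
python3 -c "
from h import *
st()"
```

```text
t 9.9 pos [0.6097 0.27   0.0288] ori [-179.95    0.36 -152.22] j6 -13.0 open 0.039 Ftool [-1.7  0.9  3.1] Mtool [-0.11 -0.43 -0.03]
```

Request:
{"api": "servo_tool", "payload": {"rows": "0 0 0 0 0 0.1; 0 0 0 0 0 0.1; 0 0 0 0 0 0.1; 0 0 0 0 0 0.1; 0 0 0 0 0 0.1"}}

```text
clock: 10.32
tool_pos: [0.6098, 0.2701, 0.0283]
orientation: [179.8, 0.3, 177.7]
force: [1.3, 1.4, -4.3]
opening: 0.039
```

```bash
python3 -c "
from h import *
st()"
```

```text
t 10.32 pos [0.6098 0.2701 0.0283] ori [179.84   0.33 177.65] j6 -43.1 open 0.039 Ftool [-1.2  1.5  4.3] Mtool [-0.4  -0.45 -0.1 ]
```

Request:
{"api": "servo_tool", "payload": {"rows": "0 0 0 0 0 0.1; 0 0 0 0 0 0.1; 0 0 0 0 0 0.1; 0 0 0 0 0 0.1; 0 0 0 0 0 0.1"}}

```text
clock: 10.73
tool_pos: [0.6099, 0.2702, 0.0277]
orientation: [179.7, 0.2, 147.5]
force: [1.5, 1.3, -3.0]
opening: 0.0391
```

```bash
python3 -c "
from h import *
st()"
```

```text
t 10.73 pos [0.6099 0.2702 0.0277] ori [179.67   0.19 147.5 ] j6 -73.2 open 0.0391 Ftool [-0.6  1.9  3. ] Mtool [-0.55 -0.18 -0.11]
```

Request:
{"api": "servo_tool", "payload": {"rows": "0 0 0 0 0 0.08; 0 0 0 0 0 0.08; 0 0 0 0 0 0.08; 0 0 0 0 0 0.08; 0 0 0 0 0 0.08"}}

```text
clock: 11.15
tool_pos: [0.61, 0.2702, 0.0273]
orientation: [179.6, 0.0, 123.3]
force: [2.2, 0.9, -3.1]
opening: 0.0389
```

```bash
python3 -c "
from h import *
st()"
```

```text
t 11.15 pos [0.61   0.2702 0.0273] ori [1.7959e+02 1.0000e-02 1.2327e+02] j6 -97.4 open 0.0389 Ftool [-0.5  2.3  3.1] Mtool [-0.63  0.04 -0.09]
```

Request:
{"api": "servo_tool", "payload": {"rows": "0 0 0 0 0 0.06; 0 0 0 0 0 0.06; 0 0 0 0 0 0.06; 0 0 0 0 0 0.06; 0 0 0 0 0 0.06"}}

```text
clock: 11.57
tool_pos: [0.6097, 0.27, 0.0271]
orientation: [179.6, -0.1, 105.2]
force: [-1.7, -0.6, -0.6]
opening: 0.0393
```

```bash
python3 -c "
from h import *
st()"
```

```text
t 11.57 pos [0.6097 0.27   0.0271] ori [ 1.7964e+02 -1.1000e-01  1.0521e+02] j6 -115.5 open 0.0393 Ftool [-0.1 -1.8  0.6] Mtool [ 0.45  0.33 -0.91]
```

Request:
{"api": "servo_tool", "payload": {"rows": "0 0 0 0 0 0.05; 0 0 0 0 0 0.05; 0 0 0 0 0 0.05"}}

```text
clock: 11.82
tool_pos: [0.6087, 0.2699, 0.0274]
orientation: [179.7, -0.1, 96.4]
force: [-0.2, 0.8, -2.0]
opening: 0.0393
```

```bash
python3 -c "
from h import *
st()"
```

```text
t 11.82 pos [0.6087 0.2699 0.0274] ori [ 1.7973e+02 -9.0000e-02  9.6420e+01] j6 -124.4 open 0.0393 Ftool [ 0.8 -0.1  2. ] Mtool [ 0.07  0.42 -0.88]
```

Request:
{"api": "servo_tool", "payload": {"rows": "0 0 0 0 0 0; 0 0 0 0 0 0; 0 0 0 0 0 0; 0 0 -0.5 0 0 0; 0 0 -2 0 0 0", "grip": 5.2}}

```text
clock: 12.23
tool_pos: [0.6064, 0.2682, 0.0503]
orientation: [-180.0, 0.1, 96.5]
force: [-0.4, 0.1, 0.1]
opening: 0.0518
```

Request:
{"api": "servo_tool", "payload": {"rows": "0 0 -2 0 0 0; 0 0 -3 0 0 0; 0 0 -3 0 0 0; 0 0 -2 0 0 0; 0 0 0 0 0 0"}}

```text
clock: 12.65
tool_pos: [0.6075, 0.2677, 0.1596]
orientation: [179.9, 0.1, 96.8]
force: [1.6, -0.6, 0.4]
opening: 0.0521
```

```bash
python3 -c "
from h import *
st();s=snap('scene');crop(s,190,110,340,220,'e1.png');t=ctrl.snapshot('top')
for S in (s,t): print([(l,[(np.round(d['point'],4),d['confidence']) for d in ctrl.place_of(l,S)[:1]]) for l in ('cover_tab','knob_top')])
plan(.466,.336,.13,94)"
```

```text
t 12.65 pos [0.6075 0.2677 0.1596] ori [1.7987e+02 5.0000e-02 9.6750e+01] j6 -124.0 open 0.0521 Ftool [-0.8  1.5 -0.4] Mtool [-0.26  0.09  0.03]
[('cover_tab', [(array([0.4724, 0.3371, 0.0776]), 0.69)]), ('knob_top', [(array([0.607 , 0.269 , 0.0465]), 0.65)])]
[('cover_tab', [(array([0.4729, 0.3354, 0.0778]), 0.79)]), ('knob_top', [(array([0.6105, 0.2675, 0.0469]), 0.58)])]
pos [0.6047 0.2662 0.1526] ori [-179.63    0.28   96.67] N 5 t 12.95 open 0.0523210365313028
1.71 -2.59 0.46 -0.001 0.001 0.009; 1.69 -2.61 0.46 -0.001 0.001 0.009; 1.66 -2.62 0.46 -0.001 0.001 0.009; 1.64 -2.64 0.45 -0.001 0.001 0.009; 1.61 -2.65 0.45 -0.001 0.001 0.009
```

View pics/e1.png

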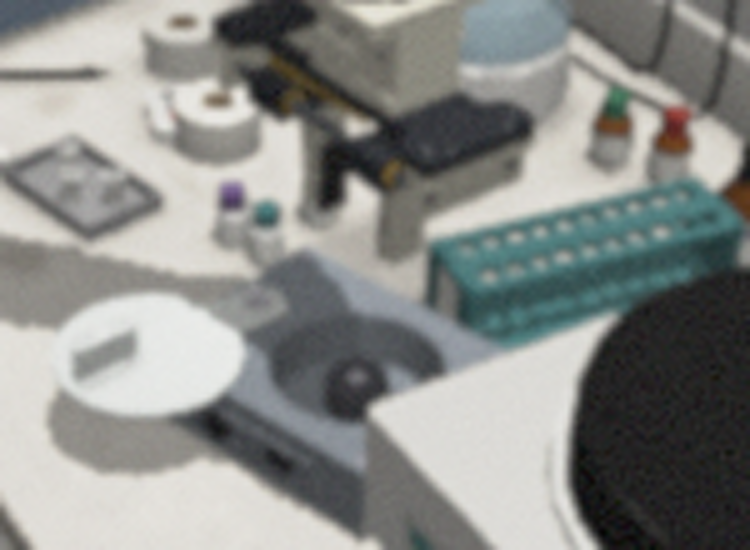

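Request:
{"api": "servo_tool", "payload": {"rows": "1.7 -2.6 0.3 0 0 0; 1.7 -2.6 0.3 0 0 0; 1.7 -2.6 0.3 0 0 0; 1.7 -2.6 0.3 0 0 0; 1.4 -2.4 0.2 0 0 0", "grip": 4.0}}

```text
clock: 13.37
tool_pos: [0.4661, 0.33, 0.1315]
orientation: [-179.2, 0.7, 96.3]
force: [-0.4, 0.2, 0.8]
opening: 0.04
```

```bash
python3 -c "
from h import *
st(); plan(.470,.3355,.07,97)"
```

```text
t 13.37 pos [0.4661 0.33   0.1315] ori [-179.23    0.73   96.26] j6 -138.5 open 0.04 Ftool [ 0.3 -0.4 -0.8] Mtool [-0.2   0.19  0.05]
pos [0.4661 0.33   0.1315] ori [-179.23    0.73   96.26] N 5 t 13.37 open 0.03997340307221056
0.12 0.11 1.23 -0.003 0.003 -0.003; 0.11 0.10 1.23 -0.003 0.003 -0.003; 0.11 0.10 1.23 -0.003 0.003 -0.003; 0.11 0.10 1.23 -0.003 0.003 -0.003; 0.10 0.09 1.23 -0.003 0.003 -0.003
```

Request:
{"api": "servo_tool", "payload": {"rows": "0.2 0.1 0.8 -0.005 0.005 0; 0.2 0.1 0.8 -0.005 0.005 0; 0.1 0.1 0.8 0 0 0; 0.1 0.1 0.8 0 0 0; 0 0 0 0 0 0"}}

```text
clock: 13.78
tool_pos: [0.4623, 0.337, 0.0938]
orientation: [-179.5, 0.4, 96.6]
force: [0.8, -0.4, -0.6]
opening: 0.0401
```

```bash
python3 -c "
from h import *
st(); plan(.470,.3355,.07,97)
s=snap('scene');crop(s,190,110,340,220,'f1.png')"
```

```text
t 13.78 pos [0.4623 0.337  0.0938] ori [-179.48    0.42   96.63] j6 -138.9 open 0.0401 Ftool [-0.5  0.7  0.6] Mtool [-0.16 -0.01  0.07]
pos [0.4623 0.337  0.0938] ori [-179.48    0.42   96.63] N 5 t 13.78 open 0.04006383950013054
-0.04 0.15 0.48 -0.002 0.001 -0.001; -0.05 0.15 0.48 -0.002 0.001 -0.001; -0.05 0.15 0.48 -0.002 0.001 -0.001; -0.05 0.15 0.48 -0.002 0.001 -0.001; -0.05 0.15 0.48 -0.002 0.001 -0.001
```

View pics/f1.png

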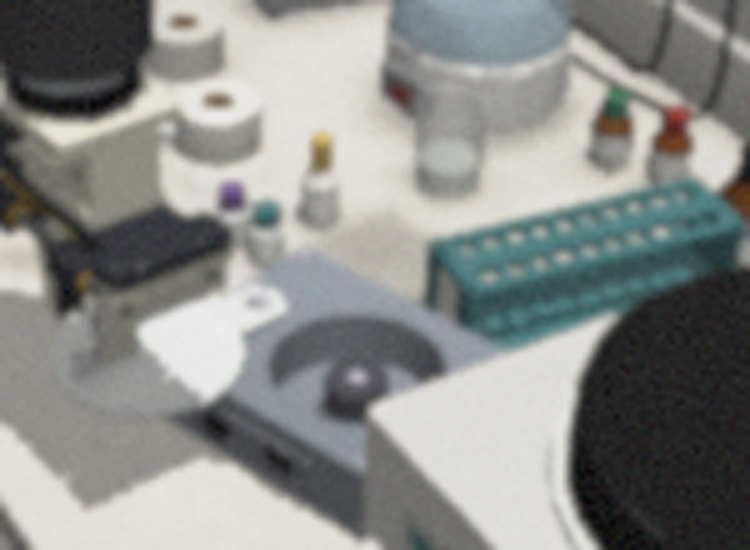

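Request:
{"api": "servo_tool", "payload": {"rows": "-0.05 0.3 0.5 0 0 0; -0.05 0.3 0.6 0 0 0; -0.05 0.2 0.6 0 0 0; 0 0.1 0.5 0 0 0; 0 0 0.1 0 0 0"}}

```text
clock: 14.25
tool_pos: [0.4744, 0.3357, 0.0692]
orientation: [-179.5, 0.4, 96.5]
force: [-0.8, -0.4, -0.4]
opening: 0.0403
```

```bash
python3 -c "
from h import *
st();polar()"
```

```text
t 14.25 pos [0.4744 0.3357 0.0692] ori [-179.52    0.43   96.49] j6 -138.0 open 0.0403 Ftool [-0.3 -0.8  0.5] Mtool [-0.19  0.01  0.03]
r 0.10857286476819522 phi -172.42468014819974 yaw [-179.52442567    0.42756369   96.49243907] F [-0.8 -0.4 -0.4] z 0.06921843053812421 t 14.25
```

Request:
{"api": "servo_tool", "payload": {"rows": "-0.4 0 -0.1 0 0 0; -1.1 0.05 0 0 0 -0.1; -1.1 0.05 0 0 0 -0.1; -1.1 0.05 0 0 0 -0.1; -1.1 0.05 0 0 0 -0.1", "grip": 2.0}}

```text
clock: 14.67
tool_pos: [0.4891, 0.2903, 0.0705]
orientation: [-179.5, 0.1, 120.3]
force: [0.5, 0.7, -0.4]
opening: 0.0206
```

```bash
python3 -c "
from h import *
st();polar()"
```

```text
t 14.67 pos [0.4891 0.2903 0.0705] ori [-1.7952e+02  1.4000e-01  1.2025e+02] j6 -110.1 open 0.0206 Ftool [0.4 0.8 0.4] Mtool [-0.46  0.47  0.03]
r 0.11040677413460583 phi -147.27292823582084 yaw [-1.79520242e+02  1.43778776e-01  1.20253637e+02] F [ 0.5  0.7 -0.4] z 0.07049526784233838 t 14.6667
```

Request:
{"api": "servo_tool", "payload": {"rows": "-1.1 0.05 0 0 0 -0.11; -1.1 0.05 0 0 0 -0.11; -1.1 0.05 0 0 0 -0.11; -1.1 0.05 0 0 0 -0.1; -1.1 0.05 0 0 0 -0.1"}}

```text
clock: 15.08
tool_pos: [0.5292, 0.2505, 0.0726]
orientation: [-179.8, -0.1, 152.2]
force: [-0.3, 1.5, 0.1]
opening: 0.02
```

```bash
python3 -c "
from h import *
st();polar()"
```

```text
t 15.08 pos [0.5292 0.2505 0.0726] ori [-1.7978e+02 -1.4000e-01  1.5220e+02] j6 -72.1 open 0.02 Ftool [ 1.   1.2 -0.1] Mtool [-0.41  0.35  0.02]
r 0.1126553972178339 phi -117.96150742982474 yaw [-1.79780409e+02 -1.39308227e-01  1.52204643e+02] F [-0.3  1.5  0.1] z 0.07258708815625832 t 15.0833
```

Request:
{"api": "servo_tool", "payload": {"rows": "-1.1 0.05 0.05 0 0 -0.1; -1.1 0.05 0.05 0 0 -0.1; -1.1 0.06 0.05 0 0 -0.1; -1.1 0.06 0.05 0 0 -0.1; -1.1 0.06 0.05 0 0 -0.1"}}

```text
clock: 15.5
tool_pos: [0.5839, 0.2359, 0.0722]
orientation: [180.0, -0.2, -177.7]
force: [-0.8, 0.3, -0.8]
opening: 0.0204
```

```bash
python3 -c "
from h import *
st();polar()"
```

```text
t 15.5 pos [0.5839 0.2359 0.0722] ori [ 179.98   -0.18 -177.73] j6 -37.3 open 0.0204 Ftool [0.8 0.3 0.9] Mtool [-0.38  0.32  0.04]
r 0.11410874407503065 phi -89.03991470465654 yaw [ 1.79983381e+02 -1.77847260e-01 -1.77726495e+02] F [-0.8  0.3 -0.8] z 0.07215342797594873 t 15.5
```

Request:
{"api": "servo_tool", "payload": {"rows": "-1.0 0.06 0.05 0 0 -0.1; -0.8 0.06 0 0 0 -0.08; -0.7 0.05 0 0 0 -0.07; -0.5 0.03 0 0 0 -0.05; -0.4 0.02 0 0 0 -0.03"}}

```text
clock: 15.92
tool_pos: [0.6181, 0.2414, 0.072]
orientation: [179.9, -0.3, -157.7]
force: [-2.1, -0.4, -0.8]
opening: 0.0197
```

```bash
python3 -c "
from h import *
st();polar()"
```

```text
t 15.92 pos [0.6181 0.2414 0.072 ] ori [ 179.92   -0.31 -157.68] j6 -15.6 open 0.0197 Ftool [2.1 0.4 0.8] Mtool [-0.1   0.25 -0.05]
r 0.1144578736449838 phi -71.63372486507143 yaw [ 179.91819699   -0.30600922 -157.682221  ] F [-2.1 -0.4 -0.8] z 0.07202987836506819 t 15.9167
```

Request:
{"api": "servo_tool", "payload": {"rows": "-0.4 0.02 0 0 0 0; -0.3 0.02 0 0 0 0; -0.3 0.02 0 0 0 0; -0.3 0 0 0 0 0"}}

```text
clock: 16.25
tool_pos: [0.6244, 0.2432, 0.0715]
orientation: [180.0, -1.1, -157.9]
force: [-12.7, -0.6, 9.5]
opening: 0.0207
```

```bash
python3 -c "
from h import *
st();polar()"
```

```text
t 16.25 pos [0.6244 0.2432 0.0715] ori [ 179.97   -1.06 -157.91] j6 -15.4 open 0.0207 Ftool [12.2  4.2 -9.3] Mtool [-1.41  4.51  0.14]
r 0.1148993648517747 phi -68.32280975976633 yaw [ 179.97469009   -1.06471469 -157.91301291] F [-12.7  -0.6   9.5] z 0.07153787179317579 t 16.25
```

Request:
{"api": "servo_tool", "payload": {"rows": "-0.2 0 0 0 0 0; 0.5 0 0 0 0 0; 0 0 -1 0 0 0; 0 0 -2.5 0 0 0; 0 0 -3 0 0 0"}}

```text
clock: 16.67
tool_pos: [0.6171, 0.2398, 0.133]
orientation: [-179.9, -1.9, -158.3]
force: [-0.1, 0.2, -0.0]
opening: 0.0198
```

```bash
python3 -c "
from h import *
st();plan(.45,.43,.2,-157)"
```

```text
t 16.67 pos [0.6171 0.2398 0.133 ] ori [-179.93   -1.91 -158.25] j6 -15.8 open 0.0198 Ftool [0.  0.2 0. ] Mtool [-0.01 -0.2   0.04]
pos [0.6171 0.2398 0.133 ] ori [-179.93   -1.91 -158.25] N 7 t 16.67 open 0.019759752404685634
1.24 3.41 -0.92 -0.000 -0.005 -0.003; 1.23 3.41 -0.93 -0.000 -0.005 -0.003; 1.21 3.41 -0.93 -0.000 -0.005 -0.003; 1.20 3.42 -0.94 -0.000 -0.005 -0.003; 1.18 3.42 -0.94 -0.000 -0.005 -0.003
```

Request:
{"api": "servo_tool", "payload": {"rows": "0 0 -2 0 0 0; 1.2 3.4 -1.5 0 0 0; 1.2 3.4 -1 0 0 0; 1.2 3.4 -1 0 0 0; 1.2 3.4 -1 0 0 0"}}

```text
clock: 17.08
tool_pos: [0.5292, 0.3489, 0.2124]
orientation: [180.0, -1.0, -158.9]
force: [1.0, 1.1, -0.0]
opening: 0.02
```

Request:
{"api": "servo_tool", "payload": {"rows": "1.0 3.4 -1 0 0 0; 0.5 3.5 0 0 0 0; 0.3 3.5 0 0 0 0; 0 0 0 0 0 0; 0 0 0 0 0 0"}}

```text
clock: 17.5
tool_pos: [0.47, 0.4508, 0.235]
orientation: [179.5, -0.1, -158.7]
force: [0.4, -0.0, 0.4]
opening: 0.0198
```

```bash
python3 - <<'E'
from h import *
st()
t=snap('top');s=snap('scene','z_s.png');crop(t,120,100,350,240,'z2.png',3);crop(s,190,110,340,220,'z1.png')
for S in (s,t):
  for l in ['cover_tab','cover_pin','port_center','beaker','amber_bottle','culture_dish']: print(l,[(np.round(d['point'],4),round(d['confidence'],2)) for d in ctrl.place_of(l,S)[:1]])
E
```

```text
t 17.5 pos [0.47   0.4508 0.235 ] ori [ 1.7946e+02 -1.4000e-01 -1.5870e+02] j6 -39.2 open 0.0198 Ftool [-0.3 -0.2 -0.4] Mtool [ 0.04 -0.08  0.02]
cover_tab [(array([0.6224, 0.2406, 0.0781]), 0.94)]
cover_pin [(array([0.5809, 0.349 , 0.0615]), 0.63)]
port_center [(array([0.6064, 0.2745, 0.0595]), 0.83)]
beaker [(array([ 0.4286, -0.0581, -0.0024]), 0.78)]
amber_bottle [(array([ 0.4242,  0.511 , -0.0024]), 0.84)]
culture_dish [(array([ 0.4283,  0.0547, -0.002 ]), 0.86)]
cover_tab [(array([0.6222, 0.2438, 0.0757]), 0.95)]
cover_pin [(array([0.5868, 0.3465, 0.0622]), 0.75)]
port_center [(array([0.6142, 0.2668, 0.0579]), 0.9)]
beaker [(array([ 0.4236, -0.0578,  0.0019]), 0.64)]
amber_bottle [(array([0.4199, 0.512 , 0.0014]), 0.45)]
culture_dish [(array([ 0.4283,  0.0534, -0.0011]), 0.84)]
```

View pics/z1.png

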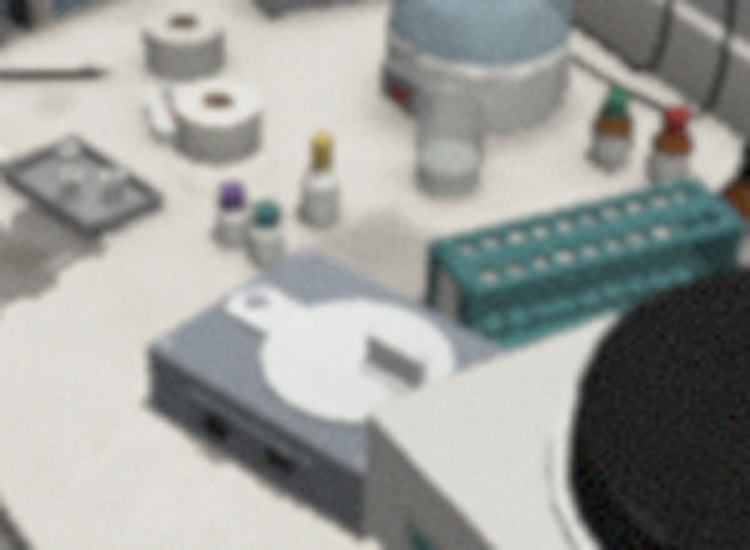

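View pics/z2.png

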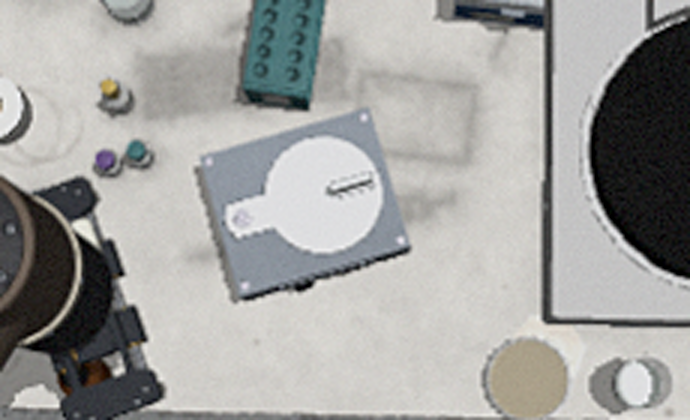

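```bash
python3 -c "
from h import *
st();print(ctrl.close_job())"
```

```text
t 18.2 pos [0.471  0.4488 0.2336] ori [ 179.53   -0.25 -158.85] j6 -39.1 open 0.0195 Ftool [ 0.8 -0.1  1. ] Mtool [ 0.03 -0.06  0.04]
the job is handed in; nothing more can be done
None
```

The job is done in the order asked and was handed in at about 18 s of the 70 s allowed.

- **Cover opened:** I swung it aside by its tab until it reached its far stop. The push force rose to about 30 N there, and pictures showed the port clear.
- **Knob tightened:** I turned it clockwise in a single grip. It sank about 2 mm, then stopped sinking. The torque jumped from about 0.1 to 0.9 N m and the fingers slipped on it, so it is against its hard stop.
- **Cover closed:** I swung it back over the port until about 12 N of resistance showed it was at its home stop. I then backed the fingers off and withdrew the arm.

**Last checks:** Pictures and the trained networks showed the cover over the port, slightly further home than it stood at the start. The beaker, bottle and dish were where they began, within the networks' roughly 4 mm accuracy. The gripper was clear of everything, with no contact force.

**Disagreement:** The two cameras differed by 3–7 mm on the mixer and knob position. It did not matter, because the jaws centred themselves on the knob and were open wide enough around the tab.

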